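Pry open the order's case and pack the buckles

TASK

The order pad lies beside one of the two lidded wooden cases: pry up that case's lid with the flat blade, put all the brass belt buckles on the bench into that case, and shut its lid fully again. Leave the blade lying on its cork mat. Do not open the other case, and leave the other things on the bench where they are.

Things in the scene. Friction and masses are not known exactly. Their poses are not given: they have to be found in the camera images.
- case_a: one of two alike dark-wood lidded cases, fixed, 130 mm (x) by 150 (y) by 55 high; inside 120 by 140 by 50 deep. Origin: centre of the underside; front faces its -x, hinge line along its y through the point 65 mm along +x and 55 mm up. A ledge 45 mm high sticks out 12 mm in front of the front wall, below the lid's overhang. On the left (+y), front towards mid-bench
- case_b: one of two alike dark-wood lidded cases, fixed, 130 mm (x) by 150 (y) by 55 high; inside 120 by 140 by 50 deep. Origin: centre of the underside; front faces its -x, hinge line along its y through the point 65 mm along +x and 55 mm up. A ledge 45 mm high sticks out 12 mm in front of the front wall, below the lid's overhang. On the right (-y), front towards mid-bench
- lid_a (a joint): hinge of the lid of case_a, rad: 0 shut, grows as the lid swings up and back, 1.57 upright, stops at 1.8. The hinge is stiff, so that the lid stays where it is left at any angle; about 1.5 N at the free edge moves it
- lid_b (a joint): hinge of the lid of case_b, rad: 0 shut, grows as the lid swings up and back, 1.57 upright, stops at 1.8. The hinge is stiff, so that the lid stays where it is left at any angle; about 1.5 N at the free edge moves it
- lid_a_edge (a point): middle of the lower free edge of the lid of case_a, 142 mm from the hinge line; moves with the lid. The lid is 142 by 150 by 6 mm, its underside passing through the hinge line, and overhangs the front wall by 12 mm; when shut it leaves above the ledge a slot 10 mm high and 12 mm deep, open to the front, for the blade
- lid_b_edge (a point): the same for case_b
- order_pad: square pad of pink note sheets, 75 by 75 by 13 mm, fixed on the bench; it lies beside the near end of the case to be packed, its centre 130 to 160 mm from that case's centre. Origin: centre of the underside
- bench_block: round steel block on a rubber foot, diameter 80 mm, 30 mm high, fixed, beside the near end of the other case; only clutter. Origin: centre of the underside
- mat: cork mat 180 mm (x) by 90 mm (y), 3 mm thick, fixed flat in the middle of the bench; the blade lies on it at the start, lengthwise. Origin: centre of the underside
- blade: loose flat prying tool, 160 mm long, 70 g: wooden handle 90 long by 24 wide (y) by 15 mm thick (z), then a flat steel blade 70 long by 18 wide by 3 mm thick at mid-thickness of the handle. Lies along its x, blade towards +x. Origin: on its underside (7.5 mm below the mid-plane), at the joint of handle and blade
- blade_tip (a point): middle of the blade's front edge, 70 mm along the tool's +x from its origin, 7.5 mm above its underside
- blade_grip (a point): middle of the handle near the balance point, 30 mm along the tool's -x from its origin, 7.5 mm above its underside; grip across the 24 mm width
- buckle_0: cast brass belt buckle: a flat rectangular frame 54 mm (x) by 36 mm (y) by 10 mm thick with a thin cross bar, 70 g, lying flat on the bench. Three to five of the five are there, the rest absent. Origin: centre of the underside
- buckle_1: cast brass belt buckle: a flat rectangular frame 54 mm (x) by 36 mm (y) by 10 mm thick with a thin cross bar, 70 g, lying flat on the bench. Three to five of the five are there, the rest absent. Origin: centre of the underside
- buckle_2: cast brass belt buckle: a flat rectangular frame 54 mm (x) by 36 mm (y) by 10 mm thick with a thin cross bar, 70 g, lying flat on the bench. Three to five of the five are there, the rest absent. Origin: centre of the underside
- buckle_3: cast brass belt buckle: a flat rectangular frame 54 mm (x) by 36 mm (y) by 10 mm thick with a thin cross bar, 70 g, lying flat on the bench. Three to five of the five are there, the rest absent. Origin: centre of the underside
- buckle_4: cast brass belt buckle: a flat rectangular frame 54 mm (x) by 36 mm (y) by 10 mm thick with a thin cross bar, 70 g, lying flat on the bench. Three to five of the five are there, the rest absent. Origin: centre of the underside
- ring_a: finger ring with a stone, about 35 by 25 by 13 mm, lying flat; clutter. Origin: centre of the band's underside
- ring_b: another finger ring with a stone; clutter
- ring_c: another finger ring with a stone; clutter
- pliers: small pliers with blue grips, 150 mm long, lying at the back; clutter
- file: hand file 220 mm long, lying at the back; clutter
- polish_bar: reddish bar of polishing compound, 90 by 35 by 30 mm, at the back right; clutter
- jar: small closed jar, 52 mm wide, 55 mm high, at the back left; clutter
There are look-alikes about, which are no part of the job. What is shaped like the buckle_0 but green or pink is not meant.

How it is judged:
By the outcome, as a careful person would: the job done as asked, in the order asked, and still so for the second after the job is handed in, with the robot touching nothing.
Of buckle_0, buckle_1, buckle_2, buckle_3, buckle_4 only 3 to 5 are there at a start; the rules pass over those that are not, and their reading is None.
At some moment in a run one of buckle_0, buckle_1, buckle_2, buckle_3, buckle_4 may be knocked a few centimetres aside while the robot is not near it.
Once in a run the grip may slacken for a moment while it holds something.
It also fails if it takes over 210 s, if anything falls off the work surface, if the arm or the gripper's body presses on something with over 40 N, if the wrist force passes 120 N, or if a joint passes its speed limit or range.

ROBOT

A 7-joint arm with a two-finger parallel gripper is mounted at the origin on the work surface. World frame = base frame: x ahead of the robot, y to its left, z up, the work surface at z = 0. Lengths are in m, angles in rad, forces in N, time in s.
With the tool pointing down it reaches from about 0.4 to 0.85 m from the base axis. Payload 4.5 kg.
Tool frame: the origin (TCP) lies midway between the tips of the shut fingers; the grasp point (between the pads) lies 19 mm behind it; z points along the fingers, y is the line along which they close (so a half turn about z gives the same grasp; the last joint's range is limited). The gripper opens to 85 mm and grips with 20 to 120 N. Pads are 22 mm wide; open, the fingers measure 114 mm over their backs; the gripper's body (76 mm by 85 mm) begins 54 mm behind the grasp point. The pads swing forward as they close: fully open they stand 13 mm farther back than shut.
Start: joints at [-1.185, 0.689, -0.195, 1.565, 0.157, 0.902, -0.215], TCP at [0.215, 0.587, 0.231] pointing down, gripper open.
Joint ranges: [-3.01, 3.01], [-0.46, 2.08], [-1.47, 1.51], [0.13, 2.56], [-1, 4.14], [0.04, 2.09], [-2.66, 2.66]. Speed limits (rad/s): [2.57, 2.57, 3.14, 3.14, 3.14, 3.14, 3.14].

INTERFACE

Orientations are given as a unit quaternion [w, x, y, z].
In Python, from workcell import manip gives the robot as it stands.
- The arm moves only by the tool arm_command, never from a script. Its argument "targets" is a list of rows, each a list of 3 entries, a list of its own where there are three numbers: the turn, a rotation vector about the tool's x, y, z in degrees, then the shift along the tool's x, y, z in m, then the opening, from 0 (shut) to 1 (fully open). In form: [[[ax, ay, az], [tx, ty, tz], gripper], ...]. A call has 1 to 20 rows; each row shifts and turns the commanded pose from where the row before left it, along the tool's axes as they then stand; what a row does not reach is not made up. A row lasts 1/10 s, in which the tool goes at most 50 mm and 8.59 degrees, less where a joint would pass 70% of its speed; a pose out of reach is approached as far as the arm can. A call is refused whole if a number of a shift passes 0.05 or a number of a turn 8.59, either way. A call with a gripper value outside its range is refused whole. The fingers move at their own pace and stop on an object; the grip force is fixed at half the most. Time passes only in rows, so rows that do not move let the fingers close. It gives the time, the measured TCP pose, the force, the opening and the grip force at its end, in the units of the state.
- manip.observe(): the state, without advancing time (a new reading comes with each control period).
- manip.get_image(name): name is "side" or "top" or "wrist"; returns (picture, depth): 384x512x3 uint8, red, green, blue; 384x512 float32, m along the optical axis (not along the pixel's ray), 0 where there is no reading.
- manip.camera_model(name): a dict with "intrinsics" (3x3 intrinsics, pixels), "cam_to_world" (4x4, takes a point from camera to world coordinates). Camera axes: x right, y down, z forward; pixel columns grow to the right and rows downward; lengths in m; the calibration is good to about 2 mm. A picture is of the moment at which its call begins: read the wrist's pose just before it. camera_model takes no time and is no camera call; for the wrist camera it gives the pose at the moment of the call.
- manip.close_job(): hands the job in; it is judged then, once.
The state is a dict: "time": time; "joint_pos": joint angles; "qvel": joint speeds; "joint_torque": joint torques, N m; "ee_pos": TCP position; "orientation": TCP orientation; "force": force on the tool from outside, world axes, zero at the start; "ft_torque": the same for the moment, N m; "opening": finger opening in m; "grasp_force": force on a finger pad.
Only numpy, scipy, OpenCV 4.12 (cv2) and the standard library are available. Lean on these libraries where they do the work, as an engineer would, in place of code of your own. Each camera call takes 0.05 s, during which the arm holds its last target. There are 200 camera calls.

## Working session

There is one attempt and no reset: what is moved stays moved. The work goes in short steps, Python scripts to look and compute and a tool call to move; the robot and the scene stay as the last step left them, time stands still between calls to the robot, and variables do not carry over. Pictures are saved under pics/ and viewed, at most 14 in all, crops included, and the job is handed in when it is done.

Besides the shell and the picture viewer there is one more tool, called after "Call:" as name(argument=value, ...), one argument or row to a line, values as JSON. arm_command: Moves the arm, as the interface text tells. Its arguments: {"type":"object","properties":{"targets":{"type":"array","items":{"type":"array"}}},"required":["targets"]}

```bash
mkdir -p pics; ls; cat > h.py <<'E'
import numpy as np, cv2
from workcell import manip
def snap(name,fn):
    cm=manip.camera_model(name); im,d=manip.get_image(name)
    cv2.imwrite('pics/'+fn+'.png',im[:,:,::-1]); np.savez('pics/'+fn+'.npz',im=im,d=d,K=cm['intrinsics'],T=cm['cam_to_world'])
    return im,d,np.array(cm['intrinsics']),np.array(cm['cam_to_world'])
def cloud(d,K,T):
    v,u=np.mgrid[:d.shape[0],:d.shape[1]]
    p=np.stack([(u-K[0,2])/K[0,0]*d,(v-K[1,2])/K[1,1]*d,d],-1)
    return p@T[:3,:3].T+T[:3,3]
def load(fn):
    z=np.load('pics/'+fn+'.npz'); return z['im'],z['d'],z['K'],z['T']
E
python3 - <<'E'
from h import *
im,d,K,T=snap('top','top0'); print(K,T)
big=cv2.resize(im[:,:,::-1],(800,600),interpolation=cv2.INTER_CUBIC);cv2.imwrite('pics/top0b.png',big)
print(manip.observe())
E
```

```text
pics
[[420.13740779   0.         254.69054147]
 [  0.         420.13740779 194.66896354]
 [  0.           0.           1.        ]] [[-0.02288135 -0.99389853  0.10789881  0.43404261]
 [-0.99968396  0.0238706   0.00788558  0.02651178]
 [-0.01041307 -0.10768428 -0.99413061  1.20094662]
 [ 0.          0.          0.          1.        ]]
{'time': 0.05, 'joint_pos': array([-1.18521168,  0.68995928, -0.19456125,  1.56633604,  0.15731075,
        0.90251559, -0.21511624]), 'qvel': array([-3.63556201e-05, -3.26502036e-03, -8.14081749e-04,  2.22198198e-04,
       -6.18090889e-04,  5.38574637e-04,  6.50643366e-04]), 'joint_torque': array([-3.80450132e-03, -5.41112351e+01, -1.27284050e+00, -1.59183168e+01,
        9.62023245e-03,  4.05563318e-03, -3.99801408e-06]), 'ee_pos': array([0.21516257, 0.58610778, 0.2305028 ]), 'orientation': array([-1.02163521e-04,  1.74932375e-01,  9.84580029e-01, -9.05360496e-04]), 'force': array([-0.32851569,  0.07914379, -0.64370906]), 'ft_torque': array([ 0.02755091, -0.04941523,  0.04116074]), 'grasp_force': 0.0, 'opening': 0.08581634514537136}
```

View pics/top0b.png

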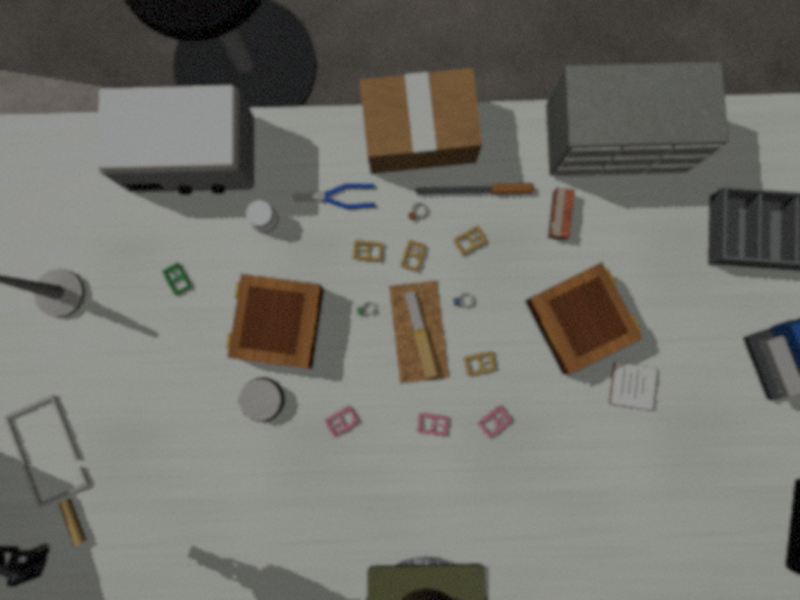

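The pad is beside the right case, so I pack case_b. There are four brass buckles, at (368,251), (414,256), (470,240) and (481,364) in the 800-px view. The green and pink ones are decoys. Next I measure.

```bash
python3 - <<'E'
from h import *
im,d,K,T=load('top0'); P=cloud(d,K,T)
hsv=cv2.cvtColor(im,cv2.COLOR_RGB2HSV)
def rect(m,name):
    n,l,s,c=cv2.connectedComponentsWithStats(m.astype(np.uint8))
    for i in range(1,n):
        if s[i,4]<40: continue
        q=P[l==i]; q=q[q[:,2]>-.05]; z=np.median(q[:,2])
        (cx,cy),(w,h),a=cv2.minAreaRect((q[:,:2]*1000).astype(np.float32))
        print(name,'px',c[i].round()*1.5625,'c',round(cx,1),round(cy,1),'wh',round(w,1),round(h,1),'ang',round(a,1),'z',round(z*1000,1))
x,y=P[...,0],P[...,1]
work=(x>.3)&(x<.9)&(abs(y)<.5)
rect((P[...,2]>.052)&(P[...,2]<.075)&work,'lid')
rect((P[...,2]>.004)&(P[...,2]<.02)&work,'low')
brass=(hsv[...,0]>12)&(hsv[...,0]<28)&(hsv[...,1]>90)&work
rect(brass,'brass')
print(np.median(P[(abs(x-.5)<.05)&(abs(y+.05)<.03)][:,2]), [ (u,v,hsv[v,u]) for u,v in [(228,161),(265,220),(307,226)]])
c=cv2.resize(im[130:260,220:430,::-1],None,fx=3.8,fy=3.8,interpolation=cv2.INTER_CUBIC);cv2.imwrite('pics/c1.png',c)
E
```

```text
lid px [607.8125 157.8125] c 805.0 -356.4 wh 270.4 93.1 ang 67.6 z 64.2
lid px [204.6875 173.4375] c 799.7 376.4 wh 94.0 228.9 ang 29.4 z 62.9
lid px [425.   156.25] c 821.2 -16.0 wh 3.6 197.1 ang 4.4 z 63.0
lid px [257.8125 212.5   ] c 729.2 282.2 wh 45.3 43.4 ang 43.9 z 55.3
lid px [585.9375 317.1875] c 529.5 -291.8 wh 149.8 149.2 ang 24.9 z 61.9
lid px [273.4375 320.3125] c 536.2 256.7 wh 149.0 149.9 ang 81.0 z 61.6
low px [421.875 165.625] c 820.8 -16.2 wh 8.3 196.8 ang 6.0 z 11.6
low px [337.5    195.3125] c 770.0 151.3 wh 149.3 47.9 ang 89.3 z 9.3
low px [478.125  189.0625] c 776.8 -110.9 wh 218.4 25.8 ang 89.8 z 13.4
low px [415.625  210.9375] c 739.9 -2.1 wh 28.9 40.2 ang 25.6 z 9.3
low px [470.3125 239.0625] c 682.4 -98.8 wh 38.2 60.9 ang 28.2 z 8.7
low px [412.5    254.6875] c 654.2 7.7 wh 35.7 55.1 ang 70.4 z 9.2
low px [367.1875 250.    ] c 666.4 91.9 wh 69.6 37.7 ang 81.5 z 9.0
low px [175.    278.125] c 621.7 446.1 wh 59.9 37.9 ang 27.2 z 8.5
low px [420.3125 326.5625] c 516.5 1.3 wh 181.2 89.1 ang 5.4 z 9.4
low px [462.5 300. ] c 566.9 -82.9 wh 29.6 33.8 ang 35.5 z 8.6
[... 670 characters left out ...]
.1 wh 75.5 18.1 ang 89.6 z 18.0
brass px [470.3125 239.0625] c 575.5 -33.5 wh 48.5 303.5 ang 57.9 z 8.6
brass px [367.1875 250.    ] c 556.9 73.2 wh 257.3 54.0 ang 9.0 z 9.0
brass px [414.0625 254.6875] c 558.7 23.3 wh 36.8 246.6 ang 80.0 z 9.4
brass px [582.8125 320.3125] c 478.2 -184.0 wh 146.7 419.6 ang 24.6 z 61.5
brass px [276.5625 321.875 ] c 521.6 172.7 wh 315.3 147.9 ang 81.3 z 61.2
brass px [418.75  334.375] c 514.2 -0.0 wh 175.0 85.6 ang 5.5 z 3.8
brass px [479.6875 362.5   ] c 441.0 -55.1 wh 32.6 162.3 ang 12.7 z 9.8
0.0016542446570265712 [(228, 161, array([22, 87, 97], dtype=uint8)), (265, 220, array([ 16, 131, 113], dtype=uint8)), (307, 226, array([ 20,  82, 125], dtype=uint8))]
```

View pics/c1.png

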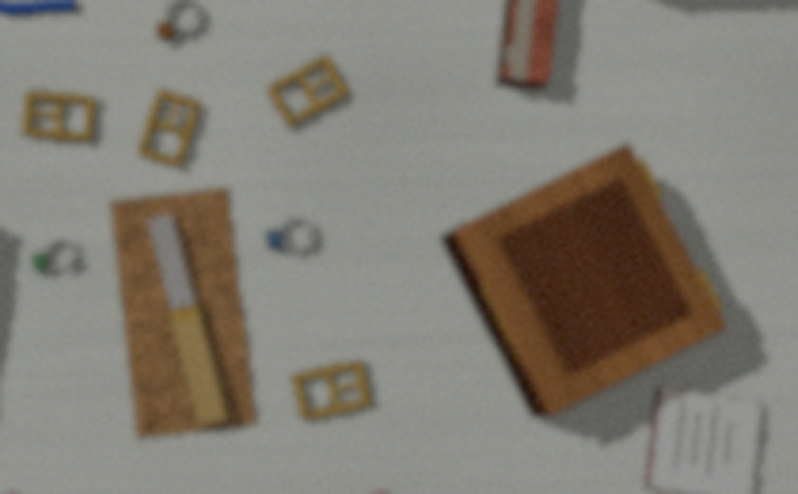

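```bash
cat >> h.py <<'E'
from scipy.spatial.transform import Rotation as Ro
def go(pos,yaw=None,pitch=0):
    """turn then shift: print needed tool-axis numbers. pitch: about tool y after yaw"""
    s=manip.observe(); q=s['orientation']; R=Ro.from_quat([q[1],q[2],q[3],q[0]])
    if yaw is not None:
        c,n=np.cos(np.radians(yaw)),np.sin(np.radians(yaw))
        R2=Ro.from_matrix(np.array([[c,n,0],[n,-c,0],[0,0,-1.]]))*Ro.from_euler('y',pitch,degrees=True)
        t=(R.inv()*R2).as_rotvec(degrees=True); print('turn',t.round(2),'rows',int(np.ceil(np.linalg.norm(t)/8.5))); R=R2
    sh=R.inv().apply(np.array(pos)-s['ee_pos']); print('shift',(sh*1000).round(1),'mm')
def st():
    s=manip.observe(); q=s['orientation']; M=Ro.from_quat([q[1],q[2],q[3],q[0]]).as_matrix()
    print('t',round(s['time'],2),'pos',(s['ee_pos']*1000).round(1),'yaw',np.degrees(np.arctan2(M[1,0],M[0,0])).round(1),'z',M[:,2].round(3),'F',s['force'].round(1),'open',round(s['opening']*1000,1),'gf',round(float(s['grasp_force']),1))
E
python3 - <<'E'
from h import *
im,d,K,T=load('top0'); P=cloud(d,K,T)
def w(u,v,z): # 512 px to plane z
    r=T[:3,:3]@np.array([(u-K[0,2])/K[0,0],(v-K[1,2])/K[1,1],1]); t=(z-T[2,3])/r[2]; return ((T[:3,3]+t*r)*1000).round(1)
f=lambda a,b:(220+a/3.8-.5+.13,130+b/3.8-.5+.13)
for n,a,b,z in [('tipmid',163,217,.0105),('joint',184,308,.012),('end',212,424,.018),('lidFL',447,234,.056),('lidFR',541,412,.056),('lidBL',629,147,.061),('lidBR',723,326,.061)]: print(n,w(*f(a,b),z))
# high-in-mat objects
m=(abs(P[...,0]-.516)<.1)&(abs(P[...,1])<.06)&(P[...,2]>.014)&(P[...,2]<.03)
q=(P[m][:,:2]*1000).astype(np.float32); print(m.sum(),cv2.minAreaRect(q),np.median(P[m][:,2]))
# lid fit, rays to z=.061 top pixels
m=(P[...,2]>.057)&(P[...,2]<.066)&(abs(P[...,0]-.53)<.13)&(abs(P[...,1]+.29)<.13)
q=P[m][:,:2]*1000; a=np.radians(24.9); ex=np.array([np.sin(a),-np.cos(a)]); ey=np.array([np.cos(a),np.sin(a)])
for e in (ex,ey): print(np.percentile(q@e,[0,.5,1,50,99,99.5,100]).round(1))
st()
E
```

```text
tipmid [585.5  13.1  10.5]
joint [516.5  -0.9  12. ]
end [430.1 -19.1  18. ]
lidFL [ 562.4 -190.7   56. ]
lidFR [ 433.4 -251.8   56. ]
lidBL [ 621.8 -323.4   61. ]
lidBR [ 491.3 -382.8   61. ]
298 ((508.0328063964844, -1.6308116912841797), (157.93927001953125, 23.792322158813477), 13.34170150756836) 0.0175553646454244
[413.  414.3 415.  485.  556.8 558.9 562.2]
[282.6 283.2 284.2 357.1 430.8 431.8 432.2]
t 0.05 pos [215.2 586.1 230.5] yaw 159.9 z [-0.001 -0.002 -1.   ] F [-0.3  0.1 -0.6] open 85.8 gf 0.0
```

```bash
python3 - <<'E'
from h import *
go([.490,-.006,.12],192.3)
E
```

```text
turn [-1.000e-01 -2.000e-02 -3.245e+01] rows 4
shift [-142.4 -637.1  110.5] mm
```

Call:
arm_command(
  targets=[
    [[0,0,-8.1],[0,0,0],1],
    [[0,0,-8.1],[0,0,0],1],
    [[0,0,-8.1],[0,0,0],1],
    [[0,0,-8.1],[0,0,0],1],
    [[0,0,0],[-0.01,-0.045,0],1],
    [[0,0,0],[-0.01,-0.045,0],1],
    [[0,0,0],[-0.01,-0.045,0],1],
    [[0,0,0],[-0.01,-0.045,0],1],
    [[0,0,0],[-0.01,-0.045,0],1],
    [[0,0,0],[-0.01,-0.045,0],1],
    [[0,0,0],[-0.01,-0.045,0],1],
    [[0,0,0],[-0.01,-0.045,0],1],
    [[0,0,0],[-0.01,-0.045,0],1],
    [[0,0,0],[-0.01,-0.045,0],1],
    [[0,0,0],[-0.01,-0.045,0.03],1],
    [[0,0,0],[-0.01,-0.045,0.03],1],
    [[0,0,0],[-0.01,-0.045,0.03],1],
    [[0,0,0],[-0.01,-0.04,0.02],1],
    [[0,0,0],[0,0,0],1],
    [[0,0,0],[0,0,0],1],
  ],
)

```text
time: 2.05
ee_pos: [0.479, 0.0162, 0.1287]
orientation: [-0.001, -0.105, 0.994, 0.0]
force: [-0.2, 0.7, -1.0]
opening: 0.0852
grasp_force: 0.0
```

```bash
python3 - <<'E'
from h import *
st();go([.490,-.006,.006],192.3)
im,d,K,T=snap('wrist','w1')
E
```

```text
t 2.05 pos [479.   16.2 128.7] yaw -167.9 z [-0.002  0.    -1.   ] F [-0.2  0.7 -1. ] open 85.2 gf 0.0
turn [ 0.02 -0.1  -0.2 ] rows 1
shift [ -6.  -24.1 122.7] mm
```

View pics/w1.png

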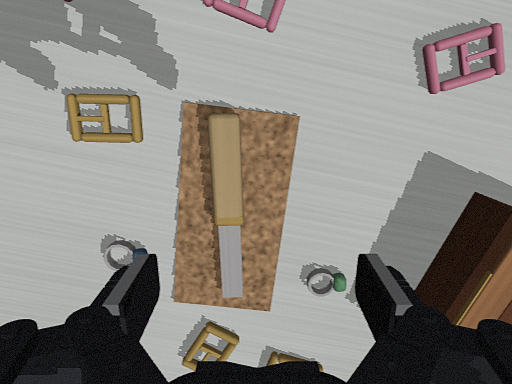

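Wrist view: the handle end is at (225,114), the joint at (229,220) and the tip at (231,297). I refine the blade pose from these.

```bash
cat >> h.py <<'E'
def w(K,T,u,v,z):
    r=T[:3,:3]@np.array([(u-K[0,2])/K[0,0],(v-K[1,2])/K[1,1],1]); t=(z-T[2,3])/r[2]; return T[:3,3]+t*r
E
python3 - <<'E'
from h import *
im,d,K,T=load('w1')
E=w(K,T,225,114,.018);J=w(K,T,229,220,.016);Tp=w(K,T,231.5,297,.012);print(E,J,Tp)
P=cloud(d,K,T); m=(abs(P[...,0]-.516)<.1)&(abs(P[...,1])<.06)&(P[...,2]>.0145)&(P[...,2]<.025)
print(cv2.minAreaRect((P[m][:,:2]*1000).astype(np.float32)),np.median(P[m][:,2]))
v=J-E;a=np.degrees(np.arctan2(v[1],v[0]));print(a)
E
```

```text
[ 0.42846206 -0.0196214   0.018     ] [ 0.51091087 -0.00134306  0.016     ] [0.58505322 0.01451355 0.012     ]
((471.86279296875, -11.614250183105469), (89.12512969970703, 24.05452537536621), 13.114860534667969) 0.01814807353584519
12.499921501969226
```

Call:
arm_command(
  targets=[
    [[0,0,-0.7],[0,0,0],1],
    [[0,0,0],[-0.004,-0.0255,0.03],1],
    [[0,0,0],[0,0,0.04],1],
    [[0,0,0],[0,0,0.03],1],
    [[0,0,0],[0,0,0.015],1],
    [[0,0,0],[0,0,0.005],1],
    [[0,0,0],[0,0,0],1],
    [[0,0,0],[0,0,0],1],
  ],
)

```text
time: 2.9
ee_pos: [0.4897, -0.0061, 0.0105]
orientation: [0.001, -0.113, 0.994, 0.0]
force: [0.1, -0.4, 1.4]
opening: 0.0852
grasp_force: 0.0
```

```bash
python3 - <<'E'
from h import *
st();go([.4885,-.0078,.006],192.8)
E
```

```text
t 2.9 pos [489.7  -6.1  10.5] yaw -167.0 z [ 0.002  0.001 -1.   ] F [ 0.1 -0.4  1.4] open 85.2 gf 0.0
turn [0.01 0.1  0.21] rows 1
shift [ 1.5 -1.4  4.5] mm
```

Call:
arm_command(
  targets=[
    [[0,0,0],[0.001,-0.0015,0.005],1],
    [[0,0,0],[0,0,0],0],
    [[0,0,0],[0,0,0],0],
    [[0,0,0],[0,0,0],0],
    [[0,0,0],[0,0,0],0],
    [[0,0,0],[0,0,0],0],
    [[0,0,0],[0,0,0],0],
    [[0,0,0],[0,0,0],0],
    [[0,0,0],[0,0,0],0],
  ],
)

```text
time: 3.8
ee_pos: [0.4886, -0.0085, 0.0049]
orientation: [0.0, -0.113, 0.994, 0.0]
force: [-0.3, 0.6, 5.5]
opening: 0.0224
grasp_force: 60.1
```

```bash
python3 - <<'E'
from h import *
st()
E
```

```text
t 3.8 pos [488.6  -8.5   4.9] yaw -167.1 z [ 0.001  0.    -1.   ] F [-0.3  0.6  5.5] open 22.4 gf 60.1
```

Call:
arm_command(
  targets=[
    [[0,0,0],[0,0,-0.02],0],
    [[0,0,0],[0,0,-0.04],0],
    [[0,0,0],[0,0,-0.04],0],
    [[0,0,8.4],[0,0,0],0],
    [[0,0,8.4],[0,0,0],0],
    [[0,0,8.4],[0,0,0],0],
    [[0,0,8.4],[0,0,0],0],
    [[0,0,8.4],[0,0,0],0],
    [[0,0,8.4],[0,0,0],0],
    [[0,0,8.4],[0,0,0],0],
    [[0,0,8.4],[0,0,0],0],
    [[0,0,8.4],[0,0,0],0],
    [[0,0,2.4],[0,0,0],0],
    [[0,0,0],[0,0,0],0],
    [[0,0,0],[0,0,0],0],
  ],
)

```text
time: 5.3
ee_pos: [0.4883, -0.0085, 0.1044]
orientation: [-0.0, 0.537, 0.844, -0.0]
force: [-1.0, 0.0, -0.9]
opening: 0.0227
grasp_force: 59.3
```

```bash
python3 - <<'E'
from h import *
st(); go([.4509,-.1236,.0444],114.9)
E
```

```text
t 5.3 pos [488.3  -8.5 104.4] yaw 115.1 z [-0.  0. -1.] F [-1.   0.  -0.9] open 22.7 gf 59.3
turn [-0.01 -0.01  0.18] rows 1
shift [-88.6 -82.4  60. ] mm
```

Call:
arm_command(
  targets=[
    [[0,0,0.2],[-0.01,-0.041,0],0],
    [[0,0,0],[-0.02,-0.041,0],0],
    [[0,0,0],[-0.02,0,0.03],0],
    [[0,0,0],[-0.02,0,0.03],0],
    [[0,0,0],[-0.015,0,0],0],
    [[0,0,0],[0,0,0],0],
    [[0,0,0],[0,0,0],0],
  ],
)

```text
time: 6.0
ee_pos: [0.4495, -0.1198, 0.0446]
orientation: [-0.0, 0.539, 0.842, 0.0]
force: [0.1, -0.7, -0.9]
opening: 0.0226
grasp_force: 59.3
```

```bash
python3 - <<'E'
from h import *
st(); go([.4509,-.1236,.0444],114.9)
im,d,K,T=snap('side','s1'); cv2.imwrite('pics/s1b.png',cv2.resize(im[:,:,::-1],(800,600),interpolation=cv2.INTER_CUBIC))
E
```

```text
t 6.0 pos [ 449.5 -119.8   44.6] yaw 114.8 z [ 0.     0.001 -1.   ] F [ 0.1 -0.7 -0.9] open 22.6 gf 59.3
turn [ 0.02 -0.03 -0.12] rows 1
shift [-4.  -0.3  0.2] mm
```

View pics/s1b.png

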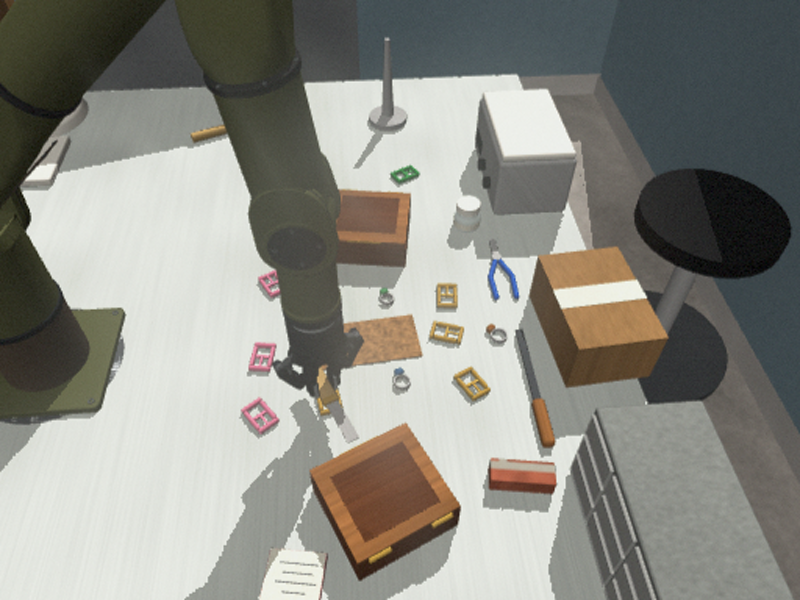

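The side view shows the blade at (340,420), aimed at the case's front edge. I check the tip's position from depth in the side and wrist views.

```bash
python3 - <<'E'
from h import *
im,d,K,T=load('s1');P=cloud(d,K,T)*1000
ex=np.array([.421,-.907]);ey=np.array([.907,.421])
def lst(P):
    s=P[...,:2]@ex;e=P[...,:2]@ey
    m=(abs(e-357)<14)&(s>320)&(s<460)&(P[...,2]>25)&(P[...,2]<75)
    for a in range(325,460,8):
        k=m&(s>=a)&(s<a+8)
        if k.sum()>2: print(a,k.sum(),np.percentile(P[k][:,2],[10,50,90]).round(1),np.percentile(e[k],[2,98]).round(1))
    k=m&(s<409)&(P[...,2]>40); print('tip s',s[k].max())
lst(P); im,d,K,T=snap('wrist','w2'); lst(cloud(d,K,T)*1000)
E
```

```text
325 36 [49.2 52.  56.4] [347.4 366.8]
333 26 [49.7 51.5 53.3] [347.5 364.8]
341 23 [49.2 50.5 52.3] [347.9 364.4]
349 28 [49.6 51.  53.4] [347.1 364.7]
357 22 [49.2 51.1 53.1] [348.2 363.8]
365 27 [49.6 51.3 52.8] [346.9 364.7]
373 30 [49.4 51.3 52.9] [347.5 364.6]
381 24 [50.  51.  52.3] [347.5 363.8]
389 30 [48.9 51.7 53. ] [347.1 364.5]
405 5 [58.1 60.8 61.7] [344.3 358.3]
413 44 [59.  60.7 62.4] [344.6 369.8]
421 46 [58.8 60.4 62.3] [343.5 370.2]
429 42 [59.4 60.8 62.9] [343.7 370.2]
437 44 [59.3 61.3 63.4] [344.  369.9]
445 47 [59.9 61.6 62.9] [343.9 369.7]
453 40 [60.4 61.5 63.5] [343.7 369.9]
tip s 396.55500629358363
325 217 [51.9 53.3 58.1] [345.8 365. ]
333 501 [51.6 52.3 52.9] [346.5 363.9]
341 479 [51.6 52.2 53. ] [346.4 363.5]
349 360 [51.6 52.3 52.9] [346.3 363.5]
tip s 356.1455276746204
```

Call:
arm_command(
  targets=[
    [[0,0,0],[-0.007,0,0],0],
    [[0,0,0],[-0.007,0,0],0],
    [[0,0,0],[-0.007,0,0],0],
    [[0,0,0],[0,0,0],0],
    [[0,0,0],[0,0,0],0],
  ],
)

```text
time: 6.6
ee_pos: [0.4584, -0.1395, 0.0445]
orientation: [0.0, 0.539, 0.842, 0.0]
force: [-0.3, 0.2, -1.4]
opening: 0.0227
grasp_force: 59.3
```

```bash
python3 - <<'E'
from h import *
st(); im,d,K,T=snap('side','s2');P=cloud(d,K,T)*1000
ex=np.array([.421,-.907]);ey=np.array([.907,.421])
s=P[...,:2]@ex;e=P[...,:2]@ey
k=(abs(e-357)<7)&(s>380)&(s<425)&(P[...,2]>40); print(np.c_[s[k],P[k][:,2]][np.argsort(s[k])][-40:].round(1).tolist())
E
```

```text
t 6.6 pos [ 458.4 -139.5   44.5] yaw 114.7 z [ 0.  0. -1.] F [-0.3  0.2 -1.4] open 22.7 gf 59.3
[[405.9, 52.6], [405.9, 50.7], [406.3, 51.5], [410.7, 55.8], [411.5, 59.5], [412.0, 60.3], [413.5, 61.0], [413.8, 59.7], [414.0, 62.3], [414.2, 60.4], [414.3, 60.7], [414.5, 59.0], [414.5, 59.0], [415.3, 60.7], [415.9, 59.7], [416.7, 59.1], [416.7, 61.2], [416.9, 61.5], [417.1, 64.1], [417.3, 60.3], [417.3, 60.3], [418.7, 61.0], [419.1, 59.8], [419.2, 61.8], [419.3, 62.2], [419.4, 60.2], [419.4, 60.2], [420.0, 59.4], [421.0, 61.3], [421.3, 59.9], [421.8, 60.9], [421.9, 61.1], [422.5, 60.2], [422.7, 60.6], [423.0, 59.0], [423.2, 61.5], [423.3, 59.7], [424.1, 59.1], [424.5, 62.0], [425.0, 60.9]]
```

Call:
arm_command(
  targets=[
    [[0,0,0],[-0.002,0,0],0],
    [[0,0,0],[0,0,-0.003],0],
    [[0,0,0],[-0.001,0,-0.006],0],
    [[0,0,0],[-0.001,0,-0.007],0],
    [[0,0,0],[-0.001,0,-0.007],0],
    [[0,0,0],[-0.001,0,-0.006],0],
    [[0,0,0],[-0.003,0,-0.008],0],
    [[0,0,0],[-0.003,0,-0.008],0],
    [[0,0,0],[-0.004,0,-0.008],0],
    [[0,0,0],[0,0,0],0],
    [[0,0,0],[0,0,0],0],
  ],
)

```text
time: 7.75
ee_pos: [0.4658, -0.1545, 0.0978]
orientation: [0.001, 0.54, 0.842, 0.0]
force: [-0.5, -0.5, -0.5]
opening: 0.0225
grasp_force: 59.3
```

```bash
python3 - <<'E'
from h import *
st(); im,d,K,T=snap('side','s3'); cv2.imwrite('pics/s3b.png',cv2.resize(im[180:384,120:360,::-1],None,fx=2.9,fy=2.9,interpolation=cv2.INTER_CUBIC))
E
```

```text
t 7.75 pos [ 465.8 -154.5   97.8] yaw 114.7 z [ 0.002 -0.001 -1.   ] F [-0.5 -0.5 -0.5] open 22.5 gf 59.3
```

View pics/s3b.png

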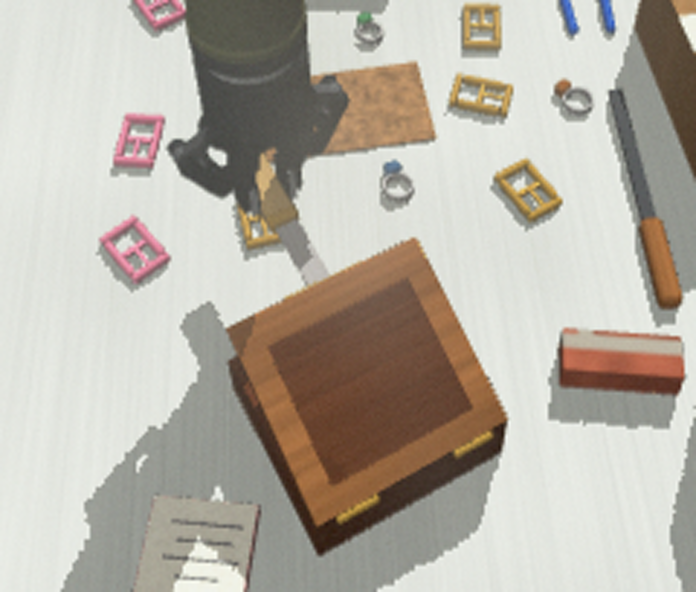

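The lid is rising on the blade, so I continue along the arc.

Call:
arm_command(
  targets=[
    [[0,0,0],[-0.004,0,-0.007],0],
    [[0,0,0],[-0.005,0,-0.007],0],
    [[0,0,0],[-0.005,0,-0.007],0],
    [[0,0,0],[-0.006,0,-0.006],0],
    [[0,0,0],[-0.006,0,-0.006],0],
    [[0,0,0],[-0.006,0,-0.006],0],
    [[0,0,0],[-0.007,0,-0.005],0],
    [[0,0,0],[-0.007,0,-0.004],0],
    [[0,0,0],[-0.007,0,-0.004],0],
    [[0,0,0],[-0.008,0,-0.003],0],
    [[0,0,0],[-0.008,0,-0.003],0],
    [[0,0,0],[-0.008,0,-0.002],0],
    [[0,0,0],[0,0,0],0],
  ],
)

```text
time: 9.1
ee_pos: [0.4983, -0.2257, 0.1578]
orientation: [0.001, 0.54, 0.842, -0.0]
force: [-0.0, -0.3, -0.3]
opening: 0.0222
grasp_force: 63.2
```

```bash
cat >> h.py <<'E'
ex=np.array([.421,-.907]);ey=np.array([.907,.421])
def lid(fn,views=('side','top')):
    for nme in views:
        im,d,K,T=snap(nme,fn+nme);P=cloud(d,K,T)*1000;s=P[...,:2]@ex;e=P[...,:2]@ey
        k=(((e>300)&(e<325))|((e>390)&(e<415)))&(s>400)&(s<640)&(P[...,2]>64)&(P[...,2]<215)
        a=np.arctan2(P[k][:,2]-55,553-s[k]); r=np.hypot(P[k][:,2]-55,553-s[k])
        print(nme,k.sum(),'theta',np.percentile(a,[10,50,90]).round(2) if k.sum() else '', 'r',r.max() if k.sum() else '')
E
python3 - <<'E'
from h import *
st(); lid('l1')
E
```

```text
t 9.1 pos [ 498.3 -225.7  157.8] yaw 114.6 z [ 0.002 -0.002 -1.   ] F [-0.  -0.3 -0.3] open 22.2 gf 63.2
side 1475 theta [1.26 1.31 1.53] r 218.59338979813933
top 29 theta [0.79 0.81 0.84] r 220.38829232866368
```

Call:
arm_command(
  targets=[
    [[0,0,0],[-0.008,0,-0.001],0],
    [[0,0,0],[-0.008,0,-0.001],0],
    [[0,0,0],[-0.008,0,0],0],
    [[0,0,0],[-0.008,0,0],0],
    [[0,0,0],[-0.008,0,0.001],0],
    [[0,0,0],[-0.008,0,0.001],0],
    [[0,0,0],[-0.006,0,0.001],0],
    [[0,0,0],[0,0,0],0],
    [[0,0,0],[0,0,0],0],
  ],
)

```text
time: 10.1
ee_pos: [0.5199, -0.2731, 0.1563]
orientation: [0.0, 0.539, 0.842, -0.0]
force: [-0.4, -0.1, 0.1]
opening: 0.0222
grasp_force: 63.2
```

```bash
python3 - <<'E'
from h import *
st(); lid('l2')
im=cv2.imread('pics/l2side.png');cv2.imwrite('pics/l2b.png',cv2.resize(im,(800,600)))
E
```

```text
t 10.1 pos [ 519.9 -273.1  156.3] yaw 114.7 z [ 0. -0. -1.] F [-0.4 -0.1  0.1] open 22.2 gf 63.2
side 665 theta [1.11 1.76 1.92] r 186.04155596689915
top 168 theta [1.02 1.72 1.83] r 188.161629723225
```

View pics/l2b.png

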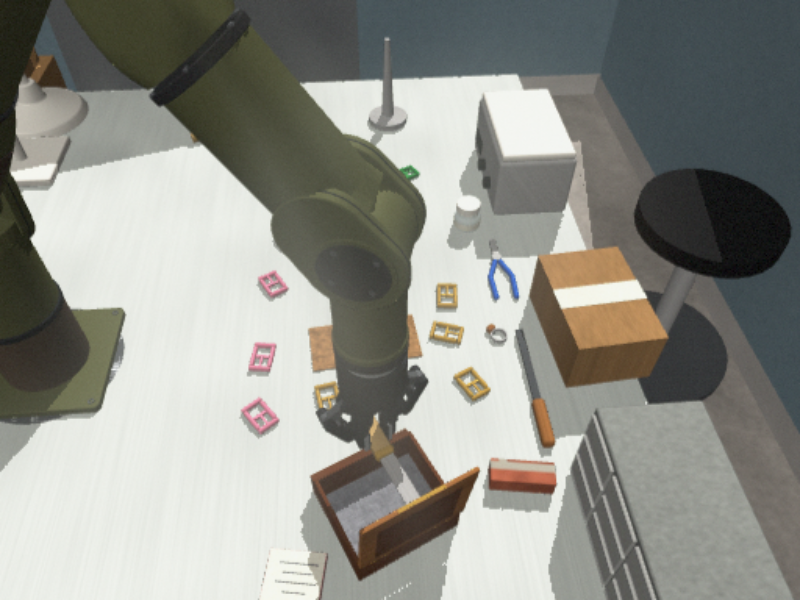

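The lid stands open at about 1.7 rad and the case is empty. Next I return the blade.

```bash
python3 - <<'E'
from h import *
s=manip.observe()['ee_pos'];go([.4886,-.0085,.12]);go([.4886,-.0085,.12],192.8)
E
```

```text
shift [252.9  82.2  36.5] mm
turn [  0.    -0.   -78.04] rows 10
shift [-28.  264.5  36.4] mm
```

Call:
arm_command(
  targets=[
    [[0,0,0],[0.02,0,0],0],
    [[0,0,0],[0.04,0,0],0],
    [[0,0,0],[0.04,0.016,0],0],
    [[0,0,0],[0.04,0.016,0.006],0],
    [[0,0,0],[0.04,0.016,0.01],0],
    [[0,0,0],[0.04,0.016,0.01],0],
    [[0,0,0],[0.033,0.018,0.01],0],
    [[0,0,-7.8],[0,0,0],0],
    [[0,0,-7.8],[0,0,0],0],
    [[0,0,-7.8],[0,0,0],0],
    [[0,0,-7.8],[0,0,0],0],
    [[0,0,-7.8],[0,0,0],0],
    [[0,0,-7.8],[0,0,0],0],
    [[0,0,-7.8],[0,0,0],0],
    [[0,0,-7.8],[0,0,0],0],
    [[0,0,-7.8],[0,0,0],0],
    [[0,0,-7.8],[0,0,0],0],
    [[0,0,0],[0,0,0],0],
    [[0,0,0],[0,0,0],0],
  ],
)

```text
time: 12.1
ee_pos: [0.4886, -0.0087, 0.1206]
orientation: [0.0, -0.109, 0.994, 0.0]
force: [0.7, 0.6, -1.8]
opening: 0.0224
grasp_force: 63.2
```

```bash
python3 - <<'E'
from h import *
st();go([.4886,-.0085,.0055],192.8)
E
```

```text
t 12.1 pos [488.6  -8.7 120.6] yaw -167.4 z [ 0.  0. -1.] F [ 0.7  0.6 -1.8] open 22.4 gf 63.2
turn [ 0.01  0.02 -0.24] rows 1
shift [-1.000e-01  2.000e-01  1.151e+02] mm
```

Call:
arm_command(
  targets=[
    [[0,0,-0.2],[0,0,0.04],0],
    [[0,0,0],[0,0,0.04],0],
    [[0,0,0],[0,0,0.02],0],
    [[0,0,0],[0,0,0.008],0],
    [[0,0,0],[0,0,0.004],0],
    [[0,0,0],[0,0,0.002],0],
    [[0,0,0],[0,0,0],0],
    [[0,0,0],[0,0,0],0],
  ],
)

```text
time: 12.9
ee_pos: [0.4891, -0.0088, 0.0073]
orientation: [0.001, -0.112, 0.994, 0.0]
force: [-0.2, -0.7, 0.3]
opening: 0.0224
grasp_force: 63.2
```

Call:
arm_command(
  targets=[
    [[0,0,0],[0,0,0],0.3],
    [[0,0,0],[0,0,0],0.4],
    [[0,0,0],[0,0,0],0.6],
    [[0,0,0],[0,0,0],1],
    [[0,0,0],[0,0,0],1],
    [[0,0,0],[0,0,-0.02],1],
    [[0,0,0],[0,0,-0.04],1],
    [[0,0,0],[0,0,-0.05],1],
    [[0,0,0],[0,0,-0.05],1],
    [[0,0,0],[0,0,0],1],
  ],
)

```text
time: 13.9
ee_pos: [0.492, -0.008, 0.1718]
orientation: [0.005, -0.112, 0.994, 0.0]
force: [0.9, -0.4, -0.2]
opening: 0.0853
grasp_force: 0.0
```

```bash
python3 - <<'E'
from h import *
st();im,d,K,T=snap('wrist','w3')
P=cloud(d,K,T); m=(abs(P[...,0]-.516)<.1)&(abs(P[...,1])<.06)&(P[...,2]>.0145)&(P[...,2]<.025)
print(cv2.minAreaRect((P[m][:,:2]*1000).astype(np.float32)),np.median(P[m][:,2]))
E
```

```text
t 13.9 pos [492.   -8.  171.8] yaw -167.1 z [ 0.011  0.001 -1.   ] F [ 0.9 -0.4 -0.2] open 85.3 gf 0.0
((472.971923828125, -13.570755004882812), (89.19306182861328, 23.57388687133789), 12.178462982177734) 0.01811789569615363
```

View pics/w3.png

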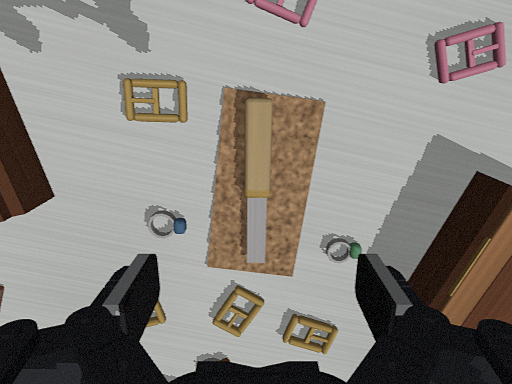

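The blade lies flat on the mat. Now I locate the buckles from the wrist view.

```bash
cat >> h.py <<'E'
def buckles(fn,name='wrist',load_=False):
    im,d,K,T=load(fn) if load_ else snap(name,fn)
    P=cloud(d,K,T); hsv=cv2.cvtColor(im,cv2.COLOR_RGB2HSV)
    m=(hsv[...,0]>14)&(hsv[...,0]<30)&(hsv[...,1]>85)&(P[...,2]>.004)&(P[...,2]<.016)&(P[...,0]>.3)&(P[...,0]<.76)&(abs(P[...,1])<.45)&(d>0)
    mx=(P[...,0]-.5165);my=P[...,1]-.0013;m&=~((abs(mx)<.1)&(abs(my)<.055))
    m=cv2.morphologyEx(m.astype(np.uint8),cv2.MORPH_CLOSE,np.ones((3,3)))
    n,l,s,c=cv2.connectedComponentsWithStats(m)
    for i in range(1,n):
        if s[i,4]<25: continue
        q=P[(l==i)&(P[...,2]>.003)&(P[...,2]<.016)&(d>0)]
        (cx,cy),(a,b),g=cv2.minAreaRect((q[:,:2]*1000).astype(np.float32))
        L=g if a>b else g+90
        print('px',c[i].round(),'c',round(cx,1),round(cy,1),'size',round(max(a,b),1),round(min(a,b),1),'long axis deg',round((L+90)%180-90,1))
E
python3 - <<'E'
from h import *
buckles('w3',load_=True); buckles('t2','top')
E
```

```text
px [154. 100.] c 452.1 -109.5 size 52.8 35.8 long axis deg -79.0
px [ 10. 109.] c 487.2 -231.7 size 5.9 2.1 long axis deg 21.9
px [ 24. 145.] c 516.5 -218.1 size 6.9 2.3 long axis deg 34.1
px [ 37. 167.] c 536.3 -209.2 size 7.4 1.5 long axis deg 24.5
px [473. 188.] c 465.6 191.6 size 32.4 2.4 long axis deg -7.8
px [ 43. 187.] c 552.9 -201.5 size 14.1 1.9 long axis deg 23.7
px [441. 238.] c 522.4 182.9 size 80.6 2.8 long axis deg -9.1
px [412. 282.] c 574.1 174.4 size 8.7 1.7 long axis deg -16.8
px [237. 312.] c 651.8 5.5 size 53.3 36.1 long axis deg -19.2
px [157. 316.] c 675.9 -76.8 size 32.7 16.1 long axis deg -12.3
px [310. 334.] c 663.3 88.8 size 53.6 35.9 long axis deg 83.3
px [301. 153.] c 679.6 -99.3 size 51.4 32.6 long axis deg -63.7
px [235. 161.] c 664.0 90.2 size 51.6 32.1 long axis deg 85.9
px [265. 163.] c 653.3 6.5 size 50.6 32.9 long axis deg -19.4
```

```bash
python3 - <<'E'
from h import *
go([.4521,-.1095,.06],101)
E
```

```text
turn [8.00e-02 1.40e-01 9.19e+01] rows 11
shift [-91.6 -55.4 107.5] mm
```

Call:
arm_command(
  targets=[
    [[0,0,8.4],[0,0,0],1],
    [[0,0,8.4],[0,0,0],1],
    [[0,0,8.4],[0,0,0],1],
    [[0,0,8.4],[0,0,0],1],
    [[0,0,8.4],[0,0,0],1],
    [[0,0,8.4],[0,0,0],1],
    [[0,0,8.4],[0,0,0],1],
    [[0,0,8.4],[0,0,0],1],
    [[0,0,8.4],[0,0,0],1],
    [[0,0,8.4],[0,0,0],1],
    [[0,0,8.0],[0,0,0],1],
    [[0,0,0],[-0.046,-0.028,0],1],
    [[0,0,0],[-0.046,-0.028,0.02],1],
    [[0,0,0],[0,0,0.04],1],
    [[0,0,0],[0,0,0.04],1],
    [[0,0,0],[0,0,0],1],
    [[0,0,0],[0,0,0],1],
  ],
)

```text
time: 15.7
ee_pos: [0.4534, -0.0992, 0.0683]
orientation: [-0.002, 0.636, 0.772, -0.001]
force: [0.7, -0.4, 0.7]
opening: 0.0853
grasp_force: 0.0
```

```bash
python3 - <<'E'
from h import *
st();go([.4521,-.1095,.004],101); buckles('w4')
E
```

```text
t 15.7 pos [453.4 -99.2  68.3] yaw 101.0 z [-0.004 -0.    -1.   ] F [ 0.7 -0.4  0.7] open 85.3 gf 0.0
turn [-0.23 -0.04 -0.01] rows 1
shift [-9.9 -3.2 64.3] mm
px [254. 221.] c 452.0 -109.4 size 53.9 35.3 long axis deg -79.3
px [323. 365.] c 525.2 -213.8 size 6.7 2.5 long axis deg 38.2
px [337. 368.] c 532.4 -210.9 size 8.6 2.3 long axis deg 41.1
```

Call:
arm_command(
  targets=[
    [[0,0,0],[-0.01,-0.003,0.02],1],
    [[0,0,0],[0,0,0.025],1],
    [[0,0,0],[0,0,0.013],1],
    [[0,0,0],[0,0,0.005],1],
    [[0,0,0],[0,0,0],1],
    [[0,0,0],[0,0,0],0],
    [[0,0,0],[0,0,0],0],
    [[0,0,0],[0,0,0],0],
    [[0,0,0],[0,0,0],0],
    [[0,0,0],[0,0,0],0],
    [[0,0,0],[0,0,0],0],
    [[0,0,0],[0,0,0],0],
  ],
)

```text
time: 16.95
ee_pos: [0.4545, -0.1101, 0.0074]
orientation: [0.0, 0.636, 0.771, 0.0]
force: [-0.3, 0.4, 9.8]
opening: 0.0326
grasp_force: 58.7
```

Call:
arm_command(
  targets=[
    [[0,0,0],[0,0,-0.02],0],
    [[0,0,0],[0,0,-0.04],0],
    [[0,0,0],[0,0,-0.04],0],
    [[0,0,-6.95],[0,0,0],0],
    [[0,0,-6.95],[0,0,0],0],
    [[0,0,0],[0,0,0],0],
  ],
)

```text
time: 17.55
ee_pos: [0.4543, -0.1101, 0.1069]
orientation: [-0.0, 0.538, 0.843, 0.0]
force: [-0.7, -0.0, 0.0]
opening: 0.0325
grasp_force: 59.6
```

```bash
python3 - <<'E'
from h import *
st();go([.5489,-.2634,.014],114.9)
E
```

```text
t 17.55 pos [ 454.3 -110.1  106.9] yaw 114.9 z [-0.  0. -1.] F [-0.7 -0.   0. ] open 32.5 gf 59.6
turn [-0.01 -0.03 -0.04] rows 1
shift [-178.9   21.3   92.9] mm
```

Call:
arm_command(
  targets=[
    [[0,0,0],[-0.03,0.005,0],0],
    [[0,0,0],[-0.045,0.005,0],0],
    [[0,0,0],[-0.045,0.005,0],0],
    [[0,0,0],[-0.039,0.006,0],0],
    [[0,0,0],[-0.02,0,0],0],
    [[0,0,0],[0,0,0.03],0],
    [[0,0,0],[0,0,0],0],
  ],
)

```text
time: 18.25
ee_pos: [0.5454, -0.2631, 0.0729]
orientation: [-0.004, 0.54, 0.842, -0.001]
force: [-2.3, 0.6, -0.6]
opening: 0.032
grasp_force: 59.8
```

```bash
python3 - <<'E'
from h import *
st();go([.5489,-.2634,.014],114.9)
E
```

```text
t 18.25 pos [ 545.4 -263.1   72.9] yaw 114.6 z [-0.008  0.003 -1.   ] F [-2.3  0.6 -0.6] open 32.0 gf 59.8
turn [-0.35 -0.36 -0.26] rows 1
shift [-1.7  3.  58.9] mm
```

Call:
arm_command(
  targets=[
    [[0,0,0],[0,0,0.02],0],
    [[0,0,0],[0,0,0.02],0],
    [[0,0,0],[0,0,0.012],0],
    [[0,0,0],[0,0,0.006],0],
    [[0,0,0],[0,0,0],0],
    [[0,0,0],[0,0,0],0.5],
    [[0,0,0],[0,0,0],0.5],
    [[0,0,0],[0,0,0],0.5],
    [[0,0,0],[0,0,0],0.5],
    [[0,0,0],[0,0,-0.02],0.5],
    [[0,0,0],[0,0,-0.03],0.5],
    [[0,0,0],[0,0,-0.04],0.5],
    [[0,0,0],[0,0,-0.04],0.5],
    [[0,0,0],[0,0,0],0.5],
  ],
)

```text
time: 19.65
ee_pos: [0.5524, -0.2651, 0.1541]
orientation: [0.005, 0.539, 0.842, 0.001]
force: [1.7, -0.5, 0.1]
opening: 0.0425
grasp_force: 0.0
```

```bash
python3 - <<'E'
from h import *
st();go([.6796,-.0993,.12],116.3)
im,d,K,T=snap('wrist','w5')
E
```

```text
t 19.65 pos [ 552.4 -265.1  154.1] yaw 114.8 z [ 0.01  -0.004 -1.   ] F [ 1.7 -0.5  0.1] open 42.5 gf 0.0
turn [ 0.4   0.43 -1.49] rows 1
shift [ 92.2 187.5  34.1] mm
```

View pics/w5.png

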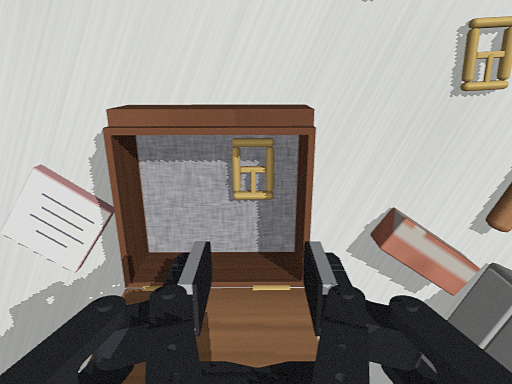

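Buckle 1 lies in the case at (253,169). Next is the buckle at (680,-99) mm.

Call:
arm_command(
  targets=[
    [[0,0,-1.5],[0.045,0,0],1],
    [[0,0,0],[0.047,0.037,0],1],
    [[0,0,0],[0,0.05,0],1],
    [[0,0,0],[0,0.05,0],1],
    [[0,0,0],[0,0.05,0.03],1],
    [[0,0,0],[0,0,0],1],
    [[0,0,0],[0,0,0],1],
  ],
)

```text
time: 20.4
ee_pos: [0.6668, -0.1093, 0.1198]
orientation: [-0.003, 0.527, 0.85, -0.001]
force: [-0.9, -1.2, 0.4]
opening: 0.0853
grasp_force: 0.0
```

```bash
python3 - <<'E'
from h import *
buckles('w6');st();go([.6796,-.0993,.05],116.3)
E
```

```text
px [317.  36.] c 652.5 5.8 size 53.5 36.4 long axis deg -19.9
px [404.  85.] c 726.4 3.2 size 14.5 8.2 long axis deg 0.0
px [279. 181.] c 678.8 -99.6 size 53.6 35.2 long axis deg -62.2
px [101. 253.] c 575.3 -219.0 size 13.4 1.2 long axis deg -65.6
px [ 48. 292.] c 548.3 -270.4 size 37.3 32.0 long axis deg -65.4
t 20.45 pos [ 666.6 -111.1  121. ] yaw 116.3 z [-0.004 -0.    -1.   ] F [-0.5  0.3 -0.6] open 85.3 gf 0.0
turn [-0.24 -0.09  0.03] rows 1
shift [ 4.8 16.9 71. ] mm
```

Call:
arm_command(
  targets=[
    [[0,0,-1.2],[0.0045,0.016,0.03],1],
    [[0,0,0],[0,0,0.04],1],
    [[0,0,0],[0,0,0.025],1],
    [[0,0,0],[0,0,0.01],1],
    [[0,0,0],[0,0,0],1],
    [[0,0,0],[0,0,0],1],
  ],
)

```text
time: 21.05
ee_pos: [0.681, -0.1003, 0.0192]
orientation: [0.001, 0.519, 0.855, 0.0]
force: [-0.2, 0.3, -0.5]
opening: 0.0854
grasp_force: 0.0
```

```bash
python3 - <<'E'
from h import *
st();go([.6788,-.0996,.0075],117.5)
E
```

```text
t 21.05 pos [ 681.  -100.3   19.2] yaw 117.5 z [ 0.001 -0.    -1.   ] F [-0.2  0.3 -0.5] open 85.4 gf 0.0
turn [ 0.06  0.05 -0.02] rows 1
shift [ 1.6 -1.7 11.7] mm
```

Call:
arm_command(
  targets=[
    [[0,0,0],[0.0015,-0.0015,0.008],1],
    [[0,0,0],[0,0,0.004],1],
    [[0,0,0],[0,0,0],0],
    [[0,0,0],[0,0,0],0],
    [[0,0,0],[0,0,0],0],
    [[0,0,0],[0,0,0],0],
    [[0,0,0],[0,0,0],0],
    [[0,0,0],[0,0,0],0],
    [[0,0,0],[0,0,0],0],
    [[0,0,0],[0,0,-0.02],0],
    [[0,0,0],[0,0,-0.04],0],
    [[0,0,0],[0,0,-0.04],0],
    [[0,0,2.6],[0,0,0],0],
    [[0,0,0],[0,0,0],0],
  ],
)

```text
time: 22.45
ee_pos: [0.6792, -0.0988, 0.1079]
orientation: [0.001, 0.538, 0.843, 0.0]
force: [-0.0, -0.2, -1.2]
opening: 0.0334
grasp_force: 59.8
```

```bash
python3 - <<'E'
from h import *
st();go([.4945,-.2886,.075],114.9)
E
```

```text
t 22.45 pos [679.2 -98.8 107.9] yaw 114.9 z [ 0.002 -0.    -1.   ] F [-0.  -0.2 -1.2] open 33.4 gf 59.8
turn [0.1  0.06 0.03] rows 1
shift [ -94.4 -247.4   32.9] mm
```

Call:
arm_command(
  targets=[
    [[0,0,0],[0,-0.04,0],0],
    [[0,0,0],[0,-0.05,0],0],
    [[0,0,0],[0,-0.05,0],0],
    [[0,0,0],[-0.02,-0.05,0],0],
    [[0,0,0],[-0.035,-0.037,0],0],
    [[0,0,0],[-0.03,-0.02,0],0],
    [[0,0,0],[-0.009,0,0],0],
    [[0,0,0],[0,0,0.03],0],
    [[0,0,0],[0,0,0],0],
    [[0,0,0],[0,0,0],0],
  ],
)

```text
time: 23.45
ee_pos: [0.4963, -0.283, 0.0751]
orientation: [-0.002, 0.537, 0.844, -0.0]
force: [0.2, -0.1, -0.7]
opening: 0.0329
grasp_force: 60.0
```

```bash
python3 - <<'E'
from h import *
st();go([.4945,-.2886,.015],114.9)
E
```

```text
t 23.45 pos [ 496.3 -283.    75.1] yaw 115.0 z [-0.004  0.002 -1.   ] F [ 0.2 -0.1 -0.7] open 32.9 gf 60.0
turn [-0.13 -0.2   0.15] rows 1
shift [-4.3 -4.  60.1] mm
```

Call:
arm_command(
  targets=[
    [[0,0,0],[0,0,0.02],0],
    [[0,0,0],[0,0,0.02],0],
    [[0,0,0],[0,0,0.012],0],
    [[0,0,0],[0,0,0.006],0],
    [[0,0,0],[0,0,0],0],
    [[0,0,0],[0,0,0],0.5],
    [[0,0,0],[0,0,0],0.5],
    [[0,0,0],[0,0,0],0.5],
    [[0,0,0],[0,0,0],0.5],
    [[0,0,0],[0,0,-0.02],0.5],
    [[0,0,0],[0,0,-0.03],0.5],
    [[0,0,0],[0,0,-0.04],0.5],
    [[0,0,0],[0,0,-0.04],0.5],
    [[0,0,0],[0,0,0],0.5],
  ],
)

```text
time: 24.85
ee_pos: [0.5004, -0.286, 0.1529]
orientation: [0.005, 0.538, 0.843, 0.001]
force: [1.3, 0.6, -1.0]
opening: 0.0427
grasp_force: 0.0
```

```bash
python3 - <<'E'
from h import *
buckles('t3','top');st();go([.652,.0058,.15],160.2)
E
```

```text
px [235. 160.] c 664.4 89.9 size 50.6 32.9 long axis deg 81.9
px [264. 163.] c 653.1 6.5 size 50.3 32.7 long axis deg -19.6
px [360. 198.] c 548.2 -263.4 size 55.7 35.5 long axis deg -64.7
px [370. 215.] c 497.5 -286.0 size 54.3 37.6 long axis deg -65.9
t 24.9 pos [ 498.8 -285.3  150.4] yaw 114.9 z [ 0.005 -0.002 -1.   ] F [0.3 0.2 0.5] open 42.6 gf 0.0
turn [  0.08   0.3  -45.28] rows 6
shift [-45.5 325.8   0.4] mm
```

Call:
arm_command(
  targets=[
    [[0,0,7.9],[0,0,0],1],
    [[0,0,7.9],[0,0,0],1],
    [[0,0,7.9],[0,0,0],1],
    [[0,0,7.9],[0,0,0],1],
    [[0,0,0],[0.043,0.013,0],1],
    [[0,0,0],[0.043,0.013,0],1],
    [[0,0,0],[0.043,0.013,0],1],
    [[0,0,0],[0.043,0.013,0],1],
    [[0,0,0],[0.043,0.013,0],1],
    [[0,0,0],[0.043,0.013,0],1],
    [[0,0,0],[0.043,0.013,0],1],
    [[0,0,0],[0.043,0.013,0.02],1],
    [[0,0,0],[0.043,0.013,0.02],1],
    [[0,0,0],[0,0,0],1],
    [[0,0,0],[0,0,0],1],
  ],
)

```text
time: 26.4
ee_pos: [0.6565, 0.088, 0.1051]
orientation: [-0.002, 0.746, 0.666, -0.002]
force: [-0.2, -0.7, -0.1]
opening: 0.0858
grasp_force: 0.0
```

```bash
python3 - <<'E'
from h import *
buckles('w7');st();go([.6635,.0893,.02],83.3)
E
```

```text
px [151.   9.] c 603.5 214.2 size 6.4 0.8 long axis deg 82.5
px [153.  30.] c 601.5 202.1 size 17.9 0.8 long axis deg 81.2
px [155.  63.] c 598.2 182.2 size 21.4 1.0 long axis deg 80.8
px [269. 184.] c 664.2 90.3 size 53.6 35.2 long axis deg 83.3
px [266. 284.] c 652.6 6.5 size 53.6 36.0 long axis deg -19.4
px [351. 273.] c 722.4 10.4 size 6.2 1.6 long axis deg 38.9
t 26.45 pos [656.9  85.6 106. ] yaw 83.4 z [-0.004 -0.002 -1.   ] F [ 0.  -0.9  0.3] open 85.6 gf 0.0
turn [-0.21  0.11  0.06] rows 1
shift [ 4.5  6.1 86. ] mm
```

Call:
arm_command(
  targets=[
    [[0,0,0],[0.0055,0.0065,0.03],1],
    [[0,0,0],[0,0,0.04],1],
    [[0,0,0],[0,0,0.015],1],
    [[0,0,0],[0,0,0],1],
    [[0,0,0],[0,0,0],1],
  ],
)

```text
time: 26.95
ee_pos: [0.6658, 0.09, 0.0237]
orientation: [0.0, 0.747, 0.664, 0.0]
force: [-0.4, 0.0, 0.1]
opening: 0.0854
grasp_force: 0.0
```

```bash
python3 - <<'E'
from h import *
st();go([.664,.0902,.0075],83.3)
E
```

```text
t 26.95 pos [665.8  90.   23.7] yaw 83.3 z [ 0. -0. -1.] F [-0.4  0.   0.1] open 85.4 gf 0.0
turn [ 0.02  0.01 -0.03] rows 1
shift [ 0.  -1.8 16.2] mm
```

Call:
arm_command(
  targets=[
    [[0,0,0],[0,-0.0015,0.01],1],
    [[0,0,0],[0,0,0.006],1],
    [[0,0,0],[0,0,0],0],
    [[0,0,0],[0,0,0],0],
    [[0,0,0],[0,0,0],0],
    [[0,0,0],[0,0,0],0],
    [[0,0,0],[0,0,0],0],
    [[0,0,0],[0,0,0],0],
    [[0,0,0],[0,0,0],0],
    [[0,0,0],[0,0,-0.02],0],
    [[0,0,0],[0,0,-0.04],0],
    [[0,0,0],[0,0,-0.04],0],
    [[0,0,-7.9],[0,0,0],0],
    [[0,0,-7.9],[0,0,0],0],
    [[0,0,-7.9],[0,0,0],0],
    [[0,0,-7.9],[0,0,0],0],
    [[0,0,0],[0,0,0],0],
  ],
)

```text
time: 28.65
ee_pos: [0.6634, 0.091, 0.1063]
orientation: [-0.001, 0.538, 0.843, -0.0]
force: [0.7, -0.2, 0.4]
opening: 0.032
grasp_force: 59.6
```

```bash
python3 - <<'E'
from h import *
st();go([.5489,-.2634,.085],114.9)
E
```

```text
t 28.65 pos [663.4  91.  106.3] yaw 114.9 z [-0.002  0.001 -1.   ] F [ 0.7 -0.2  0.4] open 32.0 gf 59.6
turn [-0.07 -0.07  0.05] rows 1
shift [-273.2 -253.1   21.3] mm
```

Call:
arm_command(
  targets=[
    [[0,0,0],[-0.02,-0.03,0],0],
    [[0,0,0],[-0.033,-0.035,0],0],
    [[0,0,0],[-0.035,-0.035,0],0],
    [[0,0,0],[-0.035,-0.035,0],0],
    [[0,0,0],[-0.035,-0.035,0],0],
    [[0,0,0],[-0.035,-0.035,0],0],
    [[0,0,0],[-0.035,-0.03,0],0],
    [[0,0,0],[-0.03,-0.018,0],0],
    [[0,0,0],[-0.015,0,0],0],
    [[0,0,0],[0,0,0.02],0],
    [[0,0,0],[0,0,0],0],
    [[0,0,0],[0,0,0],0],
  ],
)

```text
time: 29.85
ee_pos: [0.5489, -0.2621, 0.0863]
orientation: [-0.001, 0.538, 0.843, -0.0]
force: [-0.2, -0.5, -0.9]
opening: 0.0322
grasp_force: 59.8
```

```bash
python3 - <<'E'
from h import *
st();go([.5489,-.2634,.026],114.9)
E
```

```text
t 29.85 pos [ 548.9 -262.1   86.3] yaw 114.9 z [-0.002  0.001 -1.   ] F [-0.2 -0.5 -0.9] open 32.2 gf 59.8
turn [-0.1  -0.12 -0.02] rows 1
shift [-1.1 -0.6 60.3] mm
```

Call:
arm_command(
  targets=[
    [[0,0,0],[-0.001,0,0.02],0],
    [[0,0,0],[0,0,0.02],0],
    [[0,0,0],[0,0,0.012],0],
    [[0,0,0],[0,0,0.006],0],
    [[0,0,0],[0,0,0],0],
    [[0,0,0],[0,0,0],0.5],
    [[0,0,0],[0,0,0],0.5],
    [[0,0,0],[0,0,0],0.5],
    [[0,0,0],[0,0,0],0.5],
    [[0,0,0],[0,0,-0.02],0.5],
    [[0,0,0],[0,0,-0.03],0.5],
    [[0,0,0],[0,0,-0.04],0.5],
    [[0,0,0],[0,0,-0.04],0.5],
    [[0,0,0],[0,0,0],0.5],
  ],
)

```text
time: 31.25
ee_pos: [0.5537, -0.2652, 0.1644]
orientation: [0.005, 0.538, 0.843, 0.001]
force: [1.1, 0.3, 0.1]
opening: 0.0426
grasp_force: 0.0
```

```bash
python3 - <<'E'
from h import *
buckles('t4','top');st();go([.652,.0058,.1],160.6)
E
```

```text
px [264. 163.] c 653.4 6.6 size 50.1 32.9 long axis deg -19.4
px [361. 196.] c 551.7 -265.7 size 64.4 26.7 long axis deg -52.1
px [370. 215.] c 497.7 -286.4 size 53.8 37.4 long axis deg -67.0
t 31.3 pos [ 551.9 -264.7  161.8] yaw 114.9 z [ 0.005 -0.002 -1.   ] F [ 0.5  0.1 -0.5] open 42.6 gf 0.0
turn [  0.12   0.31 -45.68] rows 6
shift [ -4.6 288.4  61.8] mm
```

Call:
arm_command(
  targets=[
    [[0,0,-7.6],[0,0,0],0.65],
    [[0,0,-7.6],[0,0,0],0.65],
    [[0,0,-7.6],[0,0,0],0.65],
    [[0,0,-7.6],[0,0,0],0.65],
    [[0,0,-7.6],[0,0,0],0.65],
    [[0,0,-7.6],[0,0,0],0.65],
    [[0,0,0],[-0.005,0.04,0],0.65],
    [[0,0,0],[0,0.05,0],0.65],
    [[0,0,0],[0,0.05,0],0.65],
    [[0,0,0],[0,0.05,0],0.65],
    [[0,0,0],[0,0.05,0.02],0.65],
    [[0,0,0],[0,0.048,0.03],0.65],
    [[0,0,0],[0,0,0],0.65],
    [[0,0,0],[0,0,0],0.65],
  ],
)

```text
time: 32.7
ee_pos: [0.646, -0.0011, 0.1114]
orientation: [-0.002, 0.167, 0.986, -0.0]
force: [0.1, -1.0, 0.3]
opening: 0.0556
grasp_force: 0.0
```

```bash
python3 - <<'E'
from h import *
buckles('w8');st();go([.6525,.0062,.02],160.6)
E
```

```text
px [481.  20.] c 583.5 173.2 size 26.8 2.4 long axis deg -9.4
px [271. 194.] c 651.9 6.2 size 53.4 35.2 long axis deg -19.8
px [299. 269.] c 720.2 7.1 size 7.4 2.1 long axis deg 71.2
t 32.75 pos [646.4  -3.5 112.3] yaw 160.5 z [-0.004 -0.001 -1.   ] F [-0.4  0.   0.4] open 55.5 gf 0.0
turn [-0.13 -0.17 -0.05] rows 1
shift [-2.5 11.2 92.3] mm
```

Call:
arm_command(
  targets=[
    [[0,0,0],[-0.0025,0.011,0.03],0.65],
    [[0,0,0],[0,0,0.04],0.65],
    [[0,0,0],[0,0,0.02],0.65],
    [[0,0,0],[0,0,0],0.65],
    [[0,0,0],[0,0,0],0.65],
  ],
)

```text
time: 33.25
ee_pos: [0.6537, 0.005, 0.0241]
orientation: [-0.0, 0.17, 0.985, -0.0]
force: [0.5, 0.2, 0.0]
opening: 0.0554
grasp_force: 0.0
```

```bash
python3 - <<'E'
from h import *
st();go([.652,.0062,.0075],160.4)
E
```

```text
t 33.25 pos [653.7   5.   24.1] yaw 160.4 z [-0.    -0.001 -1.   ] F [0.5 0.2 0. ] open 55.4 gf 0.0
turn [-0.04 -0.01  0.01] rows 1
shift [ 2.   0.5 16.6] mm
```

Call:
arm_command(
  targets=[
    [[0,0,0],[0.002,0.0005,0.01],0.65],
    [[0,0,0],[0,0,0.0065],0.65],
    [[0,0,0],[0,0,0],0],
    [[0,0,0],[0,0,0],0],
    [[0,0,0],[0,0,0],0],
    [[0,0,0],[0,0,0],0],
    [[0,0,0],[0,0,0],0],
    [[0,0,0],[0,0,0],0],
    [[0,0,0],[0,0,0],0],
    [[0,0,0],[0,0,-0.02],0],
    [[0,0,0],[0,0,-0.04],0],
    [[0,0,0],[0,0,-0.04],0],
    [[0,0,7.6],[0,0,0],0],
    [[0,0,7.6],[0,0,0],0],
    [[0,0,7.6],[0,0,0],0],
    [[0,0,7.6],[0,0,0],0],
    [[0,0,7.6],[0,0,0],0],
    [[0,0,7.5],[0,0,0],0],
    [[0,0,0],[0,0,0],0],
  ],
)

```text
time: 35.15
ee_pos: [0.6514, 0.0083, 0.1065]
orientation: [-0.001, 0.537, 0.844, -0.001]
force: [0.4, 0.8, -0.8]
opening: 0.0324
grasp_force: 59.7
```

```bash
python3 - <<'E'
from h import *
st();go([.4965,-.2875,.085],114.9)
E
```

```text
t 35.15 pos [651.4   8.3 106.5] yaw 115.1 z [-0.002 -0.    -1.   ] F [ 0.4  0.8 -0.8] open 32.4 gf 59.7
turn [-0.09 -0.03  0.15] rows 1
shift [-203.1 -265.1   21.5] mm
```

Call:
arm_command(
  targets=[
    [[0,0,0.15],[-0.02,-0.03,0],0],
    [[0,0,0],[-0.025,-0.045,0],0],
    [[0,0,0],[-0.025,-0.045,0],0],
    [[0,0,0],[-0.025,-0.045,0],0],
    [[0,0,0],[-0.03,-0.045,0],0],
    [[0,0,0],[-0.03,-0.035,0],0],
    [[0,0,0],[-0.03,-0.02,0],0],
    [[0,0,0],[-0.018,0,0],0],
    [[0,0,0],[0,0,0.02],0],
    [[0,0,0],[0,0,0],0],
    [[0,0,0],[0,0,0],0],
  ],
)

```text
time: 36.25
ee_pos: [0.5012, -0.2798, 0.0868]
orientation: [-0.001, 0.537, 0.844, 0.0]
force: [0.9, -0.2, -0.1]
opening: 0.0321
grasp_force: 59.8
```

```bash
python3 - <<'E'
from h import *
st();go([.4965,-.2875,.026],114.9)
E
```

```text
t 36.25 pos [ 501.2 -279.8   86.8] yaw 115.0 z [-0.002  0.002 -1.   ] F [ 0.9 -0.2 -0.1] open 32.1 gf 59.8
turn [-0.08 -0.13  0.14] rows 1
shift [-5.  -7.5 60.8] mm
```

Call:
arm_command(
  targets=[
    [[0,0,0],[-0.004,-0.006,0.02],0],
    [[0,0,0],[0,0,0.02],0],
    [[0,0,0],[0,0,0.012],0],
    [[0,0,0],[0,0,0.006],0],
    [[0,0,0],[0,0,0],0],
    [[0,0,0],[0,0,0],0.5],
    [[0,0,0],[0,0,0],0.5],
    [[0,0,0],[0,0,0],0.5],
    [[0,0,0],[0,0,0],0.5],
    [[0,0,0],[0,0,-0.02],0.5],
    [[0,0,0],[0,0,-0.03],0.5],
    [[0,0,0],[0,0,-0.04],0.5],
    [[0,0,0],[0,0,-0.04],0.5],
    [[0,0,0],[0,0,-0.03],0.5],
    [[0,0,0],[0,0,0],0.5],
    [[0,0,0],[0,0,0],0.5],
  ],
)

```text
time: 37.85
ee_pos: [0.4979, -0.287, 0.1897]
orientation: [0.0, 0.538, 0.843, -0.0]
force: [-0.7, 0.8, 0.1]
opening: 0.0427
grasp_force: 0.0
```

```bash
python3 - <<'E'
from h import *
st();lid('l3'); im,d,K,T=load('l3side');cv2.imwrite('pics/l3b.png',cv2.resize(im[:,:,::-1],(800,600),interpolation=cv2.INTER_CUBIC))
snap('wrist','w9')
E
```

```text
t 37.85 pos [ 497.9 -287.   189.7] yaw 114.9 z [ 0. -0. -1.] F [-0.7  0.8  0.1] open 42.7 gf 0.0
side 606 theta [1.71 1.77 1.92] r 175.84855514884583
top 276 theta [1.7  1.72 1.8 ] r 184.6060605509569
```

View pics/w9.png

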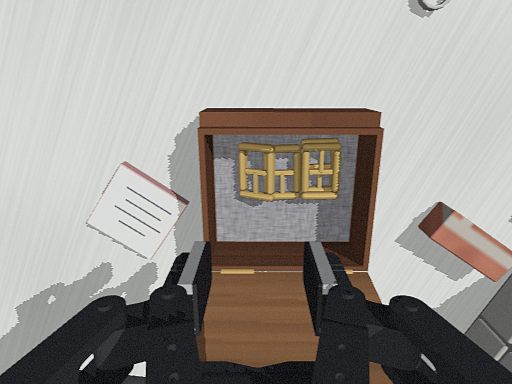

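View pics/l3b.png

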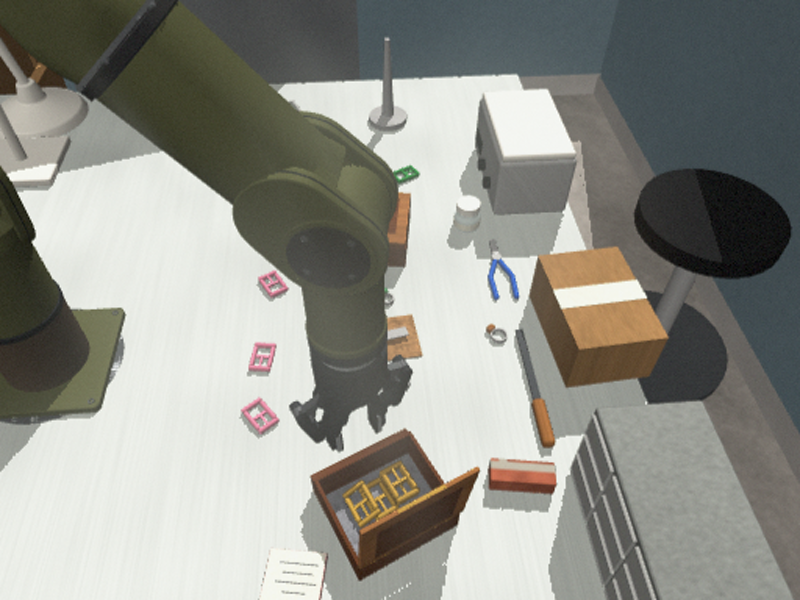

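Four buckles are in the case, with none brass left in view on the bench. I shut the lid from behind with closed fingers.

Call:
arm_command(
  targets=[
    [[0,0,0],[0,0.013,-0.025],0],
    [[0,0,0],[0,0.013,-0.025],0],
    [[0,0,0],[-0.035,0,-0.01],0],
    [[0,0,0],[-0.04,0,0],0],
    [[0,0,0],[-0.04,0,0],0],
    [[0,0,0],[-0.032,0,0],0],
    [[0,0,0],[0,0,0],0],
    [[0,0,0],[0,0,0],0],
  ],
)

```text
time: 38.8
ee_pos: [0.5827, -0.4088, 0.2467]
orientation: [-0.002, 0.538, 0.843, 0.0]
force: [0.0, 1.0, -0.1]
opening: 0.0001
grasp_force: 0.0
```

```bash
cat >> h.py <<'E'
def se():
    st(); p=manip.observe()['ee_pos'][:2]*1000; print('s',(p@ex).round(1),'e',(p@ey).round(1))
E
python3 - <<'E'
from h import *
se()
E
```

```text
t 38.8 pos [ 582.7 -408.8  246.7] yaw 114.9 z [-0.004  0.003 -1.   ] F [ 0.   1.  -0.1] open 0.1 gf 0.0
s 616.1 e 356.4
```

Call:
arm_command(
  targets=[
    [[0,0,0],[0,0,0.03],0],
    [[0,0,0],[0,0,0.03],0],
    [[0,0,0],[0,0,0.015],0],
    [[0,0,0],[0.01,0,0],0],
    [[0,0,0],[0.01,0,0],0],
    [[0,0,0],[0.008,0,0],0],
    [[0,0,0],[0.008,0,-0.001],0],
    [[0,0,0],[0.008,0,-0.001],0],
    [[0,0,0],[0.008,0,-0.001],0],
    [[0,0,0],[0.008,0,0],0],
    [[0,0,0],[0.008,0,0],0],
    [[0,0,0],[0,0,0],0],
  ],
)

```text
time: 40.0
ee_pos: [0.5542, -0.3459, 0.177]
orientation: [-0.001, 0.537, 0.843, 0.0]
force: [0.3, -0.7, -0.4]
opening: -0.0
grasp_force: 0.0
```

```bash
python3 - <<'E'
from h import *
se();lid('l4')
E
```

```text
t 40.0 pos [ 554.2 -345.9  177. ] yaw 115.0 z [-0.002  0.002 -1.   ] F [ 0.3 -0.7 -0.4] open -0.0 gf 0.0
s 547.0 e 357.1
side 1002 theta [1.42 1.47 1.68] r 143.10822679436737
top 193 theta [1.39 1.4  1.48] r 145.0773559116955
```

Call:
arm_command(
  targets=[
    [[0,0,0],[0.008,0,0.001],0],
    [[0,0,0],[0.008,0,0.002],0],
    [[0,0,0],[0.008,0,0.002],0],
    [[0,0,0],[0.008,0,0.002],0],
    [[0,0,0],[0.007,0,0.003],0],
    [[0,0,0],[0.007,0,0.003],0],
    [[0,0,0],[0.007,0,0.004],0],
    [[0,0,0],[0.007,0,0.004],0],
    [[0,0,0],[0.007,0,0.005],0],
    [[0,0,0],[0.006,0,0.005],0],
    [[0,0,0],[0.006,0,0.006],0],
    [[0,0,0],[0.005,0,0.006],0],
    [[0,0,0],[0.005,0,0.006],0],
    [[0,0,0],[0.005,0,0.006],0],
    [[0,0,0],[0,0,0],0],
  ],
)

```text
time: 41.6
ee_pos: [0.5142, -0.2609, 0.121]
orientation: [-0.002, 0.538, 0.843, -0.0]
force: [-0.1, 1.0, -0.8]
opening: 0.0002
grasp_force: 0.0
```

```bash
python3 - <<'E'
from h import *
se();lid('l5')
E
```

```text
t 41.6 pos [ 514.2 -260.9  121. ] yaw 115.0 z [-0.003  0.002 -1.   ] F [-0.1  1.  -0.8] open 0.2 gf 0.0
s 453.1 e 356.5
side 1992 theta [0.54 0.61 1.01] r 195.37240335825194
top 448 theta [0.53 0.63 0.99] r 194.33392580459838
```

Call:
arm_command(
  targets=[
    [[0,0,0],[0.004,0,0.007],0],
    [[0,0,0],[0.004,0,0.007],0],
    [[0,0,0],[0.003,0,0.007],0],
    [[0,0,0],[0.003,0,0.007],0],
    [[0,0,0],[0.002,0,0.007],0],
    [[0,0,0],[0.002,0,0.007],0],
    [[0,0,0],[0.002,0,0.007],0],
    [[0,0,0],[0,0,0.006],0],
    [[0,0,0],[0,0,0.004],0],
    [[0,0,0],[0,0,0.002],0],
    [[0,0,0],[0,0,0],0],
  ],
)

```text
time: 42.8
ee_pos: [0.5063, -0.2437, 0.0613]
orientation: [-0.001, 0.538, 0.843, -0.0]
force: [-1.5, 1.2, 2.9]
opening: 0.0003
grasp_force: 1.4
```

```bash
python3 - <<'E'
from h import *
se()
E
```

```text
t 42.8 pos [ 506.3 -243.7   61.3] yaw 114.9 z [-0.002  0.001 -1.   ] F [-1.5  1.2  2.9] open 0.3 gf 1.4
s 434.2 e 356.6
```

Call:
arm_command(
  targets=[
    [[0,0,0],[0,0,0.0015],0],
    [[0,0,0],[0,0,0.001],0],
    [[0,0,0],[0,0,0],0],
    [[0,0,0],[0,0,0],0],
  ],
)

```text
time: 43.2
ee_pos: [0.5064, -0.2437, 0.0609]
orientation: [-0.0, 0.538, 0.843, -0.0]
force: [-5.1, 2.4, 21.4]
opening: -0.0001
grasp_force: 11.1
```

Call:
arm_command(
  targets=[
    [[0,0,0],[0,0,-0.01],0],
    [[0,0,0],[0,0,-0.03],0],
    [[0,0,0],[0,0,-0.04],0],
    [[0,0,0],[0,0,-0.04],0],
    [[0,0,0],[0.04,-0.04,-0.03],0],
    [[0,0,0],[0.04,-0.04,0],0],
    [[0,0,0],[0.03,-0.04,0],0],
    [[0,0,0],[0,-0.04,0],0],
    [[0,0,0],[0,0,0],0],
    [[0,0,0],[0,0,0],0],
  ],
)

```text
time: 44.2
ee_pos: [0.3332, -0.2189, 0.2025]
orientation: [0.0, 0.539, 0.842, -0.0]
force: [0.6, -0.3, -0.0]
opening: -0.0002
grasp_force: 0.0
```

```bash
python3 - <<'E'
from h import *
se();buckles('t5','top')
im,d,K,T=load('t5');P=cloud(d,K,T)*1000;s=P[...,:2]@ex;e=P[...,:2]@ey
for a in (416,430,450,480,510,535):
    k=(abs(s-a)<5)&(abs(e-357)<60);print(a,k.sum(),P[k][:,2].mean().round(2))
cv2.imwrite('pics/t5b.png',cv2.resize(im[:,:,::-1],(800,600),interpolation=cv2.INTER_CUBIC))
E
```

```text
t 44.2 pos [ 333.2 -218.9  202.5] yaw 114.8 z [ 0. -0. -1.] F [ 0.6 -0.3 -0. ] open -0.2 gf 0.0
s 338.8 e 210.0
416 367 36.11
430 163 61.42
450 163 62.28
480 167 62.29
510 160 62.18
535 158 62.13
```

View pics/t5b.png

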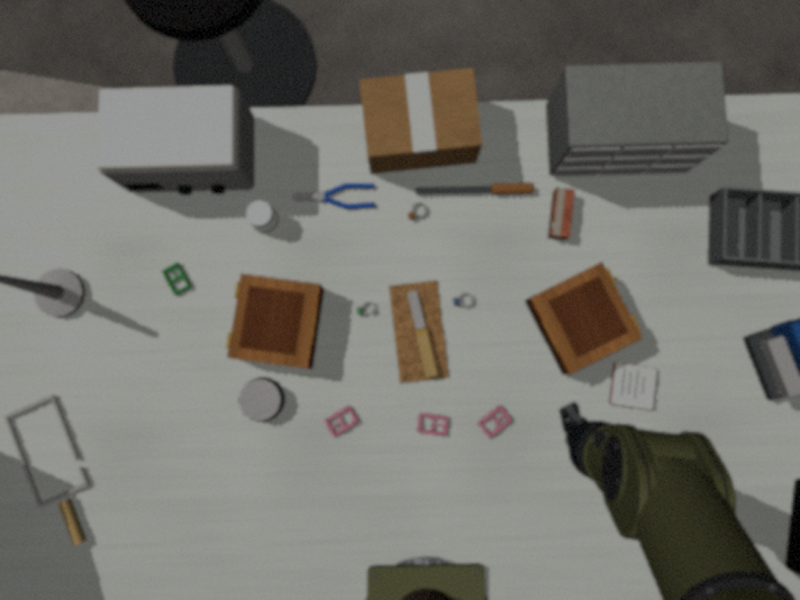

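The lid is flat and shut, the blade is on the mat at (422,335), no brass is left on the bench, and the clutter is unmoved.

```bash
python3 -c "
from workcell import manip
print(manip.close_job())"
```

```text
the job is handed in; nothing more can be done
None
```

The job is handed in, with no verdict shown: case_b (the one beside the pad) was pried open, all four brass buckles put in and its lid shut, the blade is back on its mat, and case_a was never touched.

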